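# Close, pin and hold the clamshell test jig

## Task

A heater control panel lies ready in the open clamshell test jig. Swing the hinged frame down onto it, then take the long locking pin from the pin rack and put it down through the frame's hole into the hole of the lower half, and push on the pin until its flange has pressed the frame fully shut against the test springs. Finish like that, still holding or pushing the pin firmly down so that the jig stays shut; do not let go, and leave the panel in the jig, the short pin and the other things on the bench where they are.

Things in the scene. Friction and masses are not known exactly. Their poses are not given: they have to be found in the camera images.
- jig: Clamshell test jig bolted to the bench: black lower half with aluminium nest walls, 220 mm along its x by 215 mm along its y, and a hinged aluminium frame. Origin at its underside, in the middle of the panel nest; z up. Its y axis points from the pin hole towards the hinge. Yaw varies.
- jig_hole (a point): Centre of the mouth of the pin hole in the lower half, 85 mm from the jig's origin towards its -y (the side away from the hinge), 45 mm above the bench. The vertical through hole is 15 mm in diameter, in an aluminium boss 50 mm (x) by 45 mm (y). Same axes as the jig. With the frame down, the frame's hole lies straight above this one.
- lid_hinge (a point): Middle of the frame's hinge axis, 90 mm from the jig's origin towards its +y, 52 mm above the bench; the axis runs along the jig's x. Same axes as the jig. The frame is an open rectangle, 220 mm along x, 12 mm thick (centred on the axis), reaching 197 mm from the axis; its front bar, farthest from the hinge, is 45 mm wide.
- lid (a joint): Angle of the hinged frame (rad): 0 = fully shut, level; grows as it opens. Starts at 1.0 to 1.4, outer face towards the jig's +y. Friction holds it steeply open; below about 0.7 it sinks by itself onto the panel and rests ajar at about 0.06. Shutting it fully takes about 9 N down at the front bar, against springs that lift it again when let go.
- lid_hole (a point): Centre of the 15 mm through hole in the frame's front bar, on the outer (upper) face, 175 mm from the hinge axis, in the middle of the bar. With the frame fully shut it is 58 mm above the bench, with the frame ajar on the panel about 68 mm.
- panel_center (a point): Centre of the heater control panel's black body, 160 x 80 x 20 mm, with three grey dials 36 mm wide and 20 mm high on top, loose in the nest on sprung contacts, already seated. With the frame down the dials stick up through its window to about 62 mm above the bench.
- rack: Grey pin rack fixed to the bench, 140 (x) x 50 (y) x 30 mm (z); two holes 24 mm deep, 45 mm either side of its middle along its x. Origin at the middle of its underside. Yaw varies. The long and the short pin stand in it, either way round.
- pin_grip (a point): Long locking pin, upright, 70 to 130 g: middle of its grip, on its axis; z up. Steel shank 12 mm wide, 42 mm long, tapered tip; steel flange 30 mm wide, 5 mm thick; black round grip 20 mm wide, 43 mm long. This point is 28 mm above the flange's underside, 70 mm above the tip, 20 mm below the top; in the rack 76 mm above the bench, the flange 18 mm clear of the rack.
- pin_tip (a point): Lower end of the long pin's shank, on its axis. With the pin home and the frame shut it is 29 mm below the mouth of the jig's hole.
- shortpin_grip (a point): Middle of the short pin's grip, like the long pin but with a 20 mm shank, too short for this jig; its flange lies on the rack and this point is 58 mm above the bench. Not to be used.
- dial_a: Loose spare dial, 36 mm wide, 20 mm high, on the bench; origin at its underside. Leave it.
- dial_b: Another loose spare dial, 36 mm wide, 20 mm high; origin at its underside. Leave it.
- driver: Screwdriver lying on the bench along its own x, about 200 mm long. Leave it.
- tape: Roll of tape, 90 mm wide, 19 mm high, lying on the bench; origin at its underside. Leave it.
Mind the look-alikes: they are no part of the job. Leave any green or pink look-alike of the part that bears pin_grip alone.

How it is judged (in metres and radians):
On the way, in this order (a step that is already met when the one before it is completed fails the run):
1. the hinged frame is swung down onto the panel (value of joint lid below 0.09 rad), for 0.2 s.
2. the long pin is through the frame's hole and in the hole of the lower half (horizontal distance between pin_tip and jig_hole below 0.006 m and angle between pin_grip's own z axis and vertical below 0.12 rad and z of pin_tip in the frame of jig_hole below -0.008 m and value of joint lid below 0.09 rad), for 0.2 s.
At the end, for the whole second after the job is handed in: The robot still presses the long pin, which bears on the jig with over 3 N; frame shut (under 0.015 rad); pin upright within 0.12 rad, tip within 6 mm of the hole's axis and over 22 mm below the lower hole's mouth; panel in its nest (moved under 30 mm) (horizontal distance between pin_tip and jig_hole below 0.006 m and angle between pin_grip's own z axis and vertical below 0.12 rad and value of joint lid below 0.015 rad and z of pin_tip in the frame of jig_hole below -0.022 m and contact force between pin and jig above 3 N and contact force between any of the fingers, the arm and pin above 2 N and not (distance of panel_center from where it was at the start of the episode above 0.03 m)); the arm keeps its last pose, push and grip.
It fails at once if a bystander (spare dials, screwdriver, tape, short pin) is moved more than 40 mm (distance of any of dial_a, dial_b, driver, tape, shortpin_grip from where it was at the start of the episode above 0.04 m).
It fails at once if the panel is taken out of the jig (distance of panel_center from where it was at the start of the episode above 0.04 m).
It also fails if it takes over 51 s, if anything falls off the work surface, if the arm or the gripper's body presses on something with over 40 N, if the wrist force passes 120 N, or if a joint passes its speed limit or range.

## Robot

A 6-joint arm with a two-finger parallel gripper is mounted at the origin on the work surface. World frame = base frame: x ahead of the robot, y to its left, z up, the work surface at z = 0. Lengths are in mm, angles in rad, forces in N, time in s.
With the tool pointing down it reaches from about 375 to 975 mm from the base axis. Payload 3.8 kg.
Tool frame: the origin (TCP) lies midway between the tips of the shut fingers; the grasp point (between the pads) lies 19 mm behind it; x points along the fingers, y is the direction in which the jaws open and shut, and the axes are right-handed (so a half turn about x gives the same grasp; the last joint's range is limited). The gripper opens to 85 mm and grips with 20 to 120 N. Pads are 22 mm wide; open, the fingers measure 114 mm over their backs; the gripper's body (76 mm by 85 mm) begins 54 mm behind the grasp point. The pads swing forward as they close: fully open they stand 13 mm farther back than shut.
Start: joints at [1.174, 0.264, 1.604, -0, 1.274, -0.037], TCP at [237.656, 631.773, 231.28] pointing down, gripper open.
Joint ranges: [-2.63, 2.63], [-0.94, 2.18], [0.31, 2.57], [-1.31, 4.45], [0, 2.66], [-2.55, 2.55]. Speed limits (rad/s): [2.57, 2.57, 3.14, 3.14, 3.14, 3.14].

## Interface

Orientations are given as a 3x3 rotation matrix whose columns are the frame's x, y, z axes.
In Python, from workcell import read_state, viewer, close_job gives the robot as it stands. The module is installed in compiled form; this text tells all that it offers.
- The arm moves only by the shell command python3 -m pendant 'ROWS' [FORCE]. ROWS is JSON, a list of rows, each an object with "translation": the shift along the tool's x, y, z in m, a list of three; "rotation": the turn, a rotation vector about the tool's x, y, z in degrees, a list of three; "grip": the closure in counts, from 0 (fully open) to 255 (shut). A call has 1 to 10 rows; each row shifts and turns the pose as measured when the row begins, along the tool's axes as they then stand; what a row does not reach is not made up. A row lasts 1/8 s, in which the tool goes at most 62.5 mm and 10.7 degrees, less where a joint would pass 70% of its speed; a pose out of reach is approached as far as the arm can. A call is refused whole if a number of a shift passes 0.0625 or a number of a turn 10.7, either way. A call with a gripper value outside its range is refused whole. The fingers move at their own pace and stop on an object; FORCE is the grip in N (left out, the last holds). Time passes only in rows, so rows that do not move let the fingers close. It gives the time, the measured TCP pose, the force and the opening at its end, in the units of the state.
- read_state(): the state, without advancing time (a new reading comes with each control period).
- viewer.snapshot(name): name is "scene" or "top"; returns (picture, depth): 384x512x3 uint8, red, green, blue; 384x512 float32, mm along the optical axis (not along the pixel's ray), 0 where there is no reading.
- viewer.camera_params(name): a dict with "camera_matrix" (3x3 intrinsics, pixels), "xyz" and "orientation" of the camera in the world. Camera axes: x right, y down, z forward; pixel columns grow to the right and rows downward; lengths in mm; the calibration is good to about 2 mm. A picture is of the moment at which its call begins. camera_params takes no time and is no camera call.
- close_job(): hands the job in, once; it reports no verdict.
The state is a dict: "time": time; "joint_pos": joint angles; "dq": joint speeds; "joint_efforts": joint torques, N m; "eef_pos": TCP position; "tcp_rot": TCP orientation; "wrist_force": force on the tool from outside, world axes, zero at the start; "torque": the same for the moment, N m; "width": finger opening in mm.
Only numpy, scipy, OpenCV 4.12 (cv2) and the standard library are available. Lean on these libraries where they do the work, as an engineer would, in place of code of your own. Each camera call takes 0.05 s, during which the arm holds its last target.

## Working session

There is one attempt and no reset: what is moved stays moved. The work goes in short steps, Python scripts to look and compute and a shell command to move; the robot and the scene stay as the last step left them, time stands still between calls to the robot, and variables do not carry over. Pictures are saved under pics/ and viewed, and the job is handed in when it is done.

```bash
mkdir -p pics; cat > h.py <<'E'
import numpy as np,cv2
from workcell import read_state,viewer,close_job
def snap(n,f):
    p,d=viewer.snapshot(n); cv2.imwrite('pics/%s.png'%f,cv2.cvtColor(p,cv2.COLOR_RGB2BGR)); np.save('pics/%s.npy'%f,d); return p,d
def cam(n):
    c=viewer.camera_params(n); return np.array(c['camera_matrix']),np.array(c['xyz']),np.array(c['orientation'])
def px(n,u,v,z):
    K,t,R=cam(n); r=R@np.linalg.solve(K,[u,v,1]); return t+r*(z-t[2])/r[2]
def pt(n,u,v,d):
    K,t,R=cam(n); return t+R@np.linalg.solve(K,[u,v,1])*d
def proj(n,P):
    K,t,R=cam(n); q=K@(R.T@(np.array(P)-t)); return q[:2]/q[2]
E
python3 - <<'E'
from h import *
for n in('scene','top'):
    snap(n,n+'0'); print(n,*[x.round(3).tolist() for x in cam(n)])
s=read_state();print(s)
E
```

```text
scene [[355.704, 0.0, 250.355], [0.0, 355.704, 192.011], [0.0, 0.0, 1.0]] [1004.729, -310.038, 812.446] [[0.529, 0.674, -0.516], [0.849, -0.427, 0.312], [-0.011, -0.603, -0.798]]
top [[368.333, 0.0, 255.052], [0.0, 368.333, 192.993], [0.0, 0.0, 1.0]] [360.733, 12.942, 1152.599] [[-0.002, -0.989, 0.151], [-1.0, 0.001, -0.01], [0.009, -0.151, -0.989]]
{'time': 0.1, 'joint_pos': array([ 1.17410275e+00,  2.64671129e-01,  1.60525934e+00,  9.30811634e-06,
        1.27374837e+00, -3.68517144e-02]), 'dq': array([ 0.00022921, -0.00117072, -0.00226149,  0.00016032, -0.00018702,
        0.00061709]), 'joint_efforts': array([ 6.34662115e-05, -5.16703105e+01, -3.68589556e+01, -8.00063299e-05,
        6.22836480e-03, -1.95872826e-05]), 'eef_pos': array([237.38802801, 631.1460612 , 230.07923736]), 'tcp_rot': array([[-8.14248910e-04,  3.52127937e-01,  9.35951523e-01],
       [-1.92073717e-03,  9.35949556e-01, -3.52128868e-01],
       [-9.99997824e-01, -2.08443742e-03, -8.57506892e-05]]), 'wrist_force': array([-0.49195103,  0.80435902,  0.49483692]), 'torque': array([-0.00888736,  0.04064429,  0.01050473]), 'width': 85.00716424251843}
```

View pics/scene0.png

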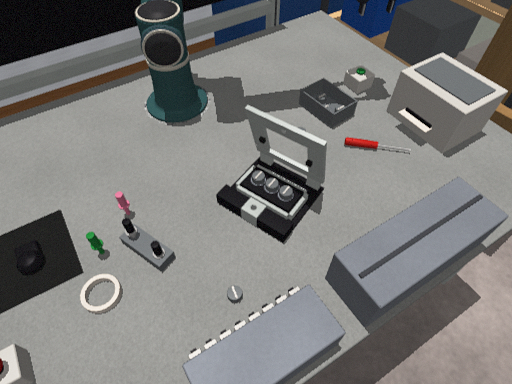

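View pics/top0.png

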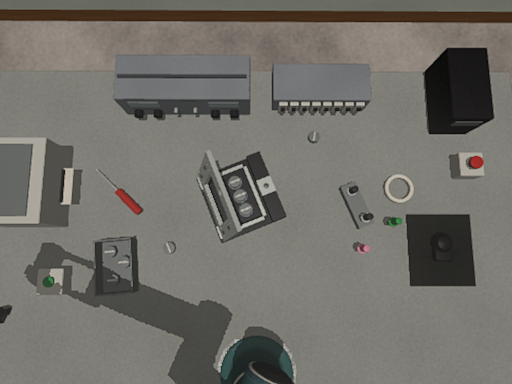

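```bash
python3 - <<'E'
import cv2
a=cv2.imread('pics/top0.png');b=cv2.imread('pics/scene0.png')
cv2.imwrite('pics/z1.png',cv2.resize(a[140:250,190:300],(770,600)[:1]*2 if 0 else (600,600),interpolation=cv2.INTER_CUBIC))
cv2.imwrite('pics/z2.png',cv2.resize(a[160:260,320:420],(600,600),interpolation=cv2.INTER_CUBIC))
cv2.imwrite('pics/z3.png',cv2.resize(b[100:240,210:350],(600,600),interpolation=cv2.INTER_CUBIC))
cv2.imwrite('pics/z4.png',cv2.resize(b[180:280,80:180],(600,600),interpolation=cv2.INTER_CUBIC))
E
```

```text
(no output)
```

View pics/z1.png

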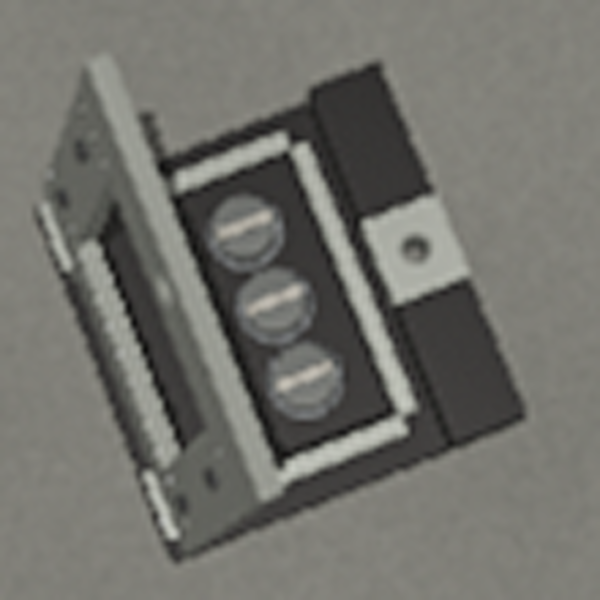

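View pics/z2.png

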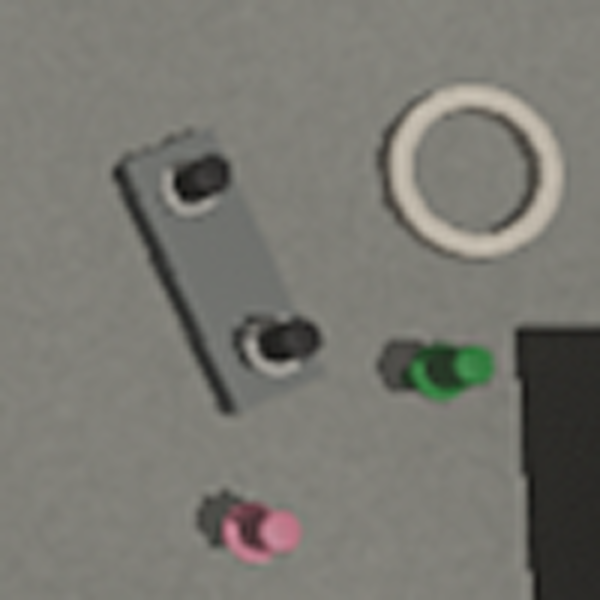

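View pics/z3.png

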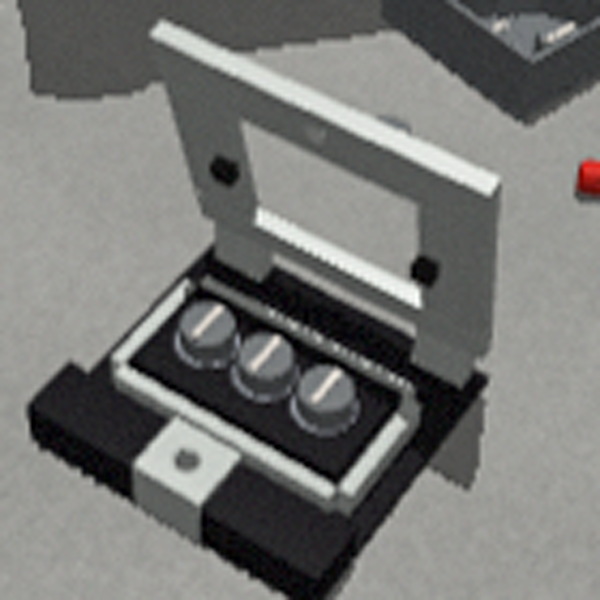

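View pics/z4.png

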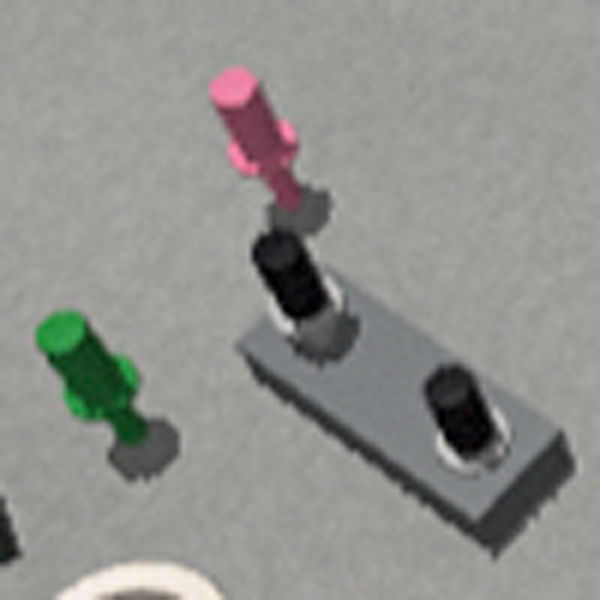

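```bash
cat >> h.py <<'E'
def tri(obs):
    A=[];b=[]
    for n,u,v in obs:
        K,t,R=cam(n); r=R@np.linalg.solve(K,[u,v,1]); r/=np.linalg.norm(r); M=np.eye(3)-np.outer(r,r); A.append(M); b.append(M@t)
    return np.linalg.lstsq(np.vstack(A),np.hstack(b),rcond=None)[0]
def blob(img,box,lo,hi):
    x0,y0,x1,y1=box; g=cv2.cvtColor(img,cv2.COLOR_RGB2GRAY)[y0:y1,x0:x1]
    m=((g>=lo)&(g<=hi)).astype(np.uint8); n,l,s,c=cv2.connectedComponentsWithStats(m)
    return [(int(s[i,4]),(c[i]+[x0,y0]).round(2).tolist(),(s[i,:4]+[x0,y0,0,0]).tolist()) for i in range(1,n) if s[i,4]>5]
E
python3 - <<'E'
from h import *
T=cv2.imread('pics/top0.png')[:,:,::-1].copy();S=cv2.imread('pics/scene0.png')[:,:,::-1].copy()
print('T long',blob(T,(358,210,376,224),0,45)); print('T short',blob(T,(346,183,362,197),0,45))
print('S long',blob(S,(120,216,138,236),0,45)); print('S short',blob(S,(148,238,168,258),0,45))
print('T hole',blob(T,(259,178,275,192),0,130)); print('S hole',blob(S,(246,200,262,214),0,140))
print('T boss',blob(T,(250,160,290,205),150,255)); print('S boss',blob(S,(235,195,270,230),150,255))
g=cv2.cvtColor(T,cv2.COLOR_RGB2GRAY)
print(g[180:192,258:276]); print(g[212:224,358:376])
g=cv2.cvtColor(S,cv2.COLOR_RGB2GRAY);print(g[198:216,244:266]); print(g[216:238,120:138])
E
```

```text
T long [(20, [365.45, 216.55], [363, 214, 6, 6])]
T short [(18, [351.11, 189.94], [349, 187, 5, 6])]
S long [(109, [127.83, 225.26], [122, 218, 12, 15])]
S short [(99, [156.32, 248.34], [151, 241, 11, 15])]
T hole [(13, [273.38, 180.15], [272, 178, 3, 7]), (21, [266.0, 185.0], [264, 183, 5, 5])]
S hole [(21, [253.1, 207.1], [251, 205, 6, 5])]
T boss [(85, [254.96, 191.85], [250, 177, 12, 28]), (206, [265.73, 185.06], [257, 176, 19, 19])]
S boss [(313, [254.8, 205.45], [242, 195, 28, 23]), (187, [242.74, 224.43], [235, 215, 25, 15])]
[[154 163 178 172 170 169 170 169 169 169 171 171 172 163 137 122 126 129]
 [179 173 171 169 168 169 171 172 173 172 171 172 172 168 147 122 126 127]
 [176 170 169 169 170 170 168 161 158 166 172 173 173 174 160 131 126 129]
 [179 171 170 171 173 165 139 113 107 129 154 171 173 172 170 148 122 127]
 [170 174 171 172 173 150  89  66  68  72 120 164 174 172 174 160 129 125]
 [150 179 172 173 168 135  83  91  92  68 106 161 175 173 173 170 148 122]
 [120 169 174 172 171 145 110 120 120  90 116 165 174 172 172 174 161 129]
 [ 94 157 176 172 175 164 138 127 11
[... 3866 characters left out ...]
 10  22  99 198 173 126]
 [161 162 163 163 168 145   3  10  12  16  18  10   5   8  58 165 184 110]
 [162 161 161 160 166 184  63  13  15  14  18   1   5  13  50 106 173 101]
 [161 163 155 156 163 192 149   0   7  15   5   7   0  36  80 106 144  93]
 [160 158 155 147 142 181 189  98  14   3   2  20  45  77 103  93  86  66]
 [160 156 147 135 125 154 194 171 140  47  71  73  83  97  95  85  67  61]
 [155 149 137 123 124 132 171 198 194  84 100  99 101  92  87  82  62  61]
 [148 132 126 125 126 124 133 152 151 110  93  93  93  92  84  75  62  62]
 [131 125 123 122 124 126 126 107  73 100  77  80  90  90  86  70  62  62]
 [117 128 129 126 127 126 126 125  97  54  57  69  75  84  74  69  59  62]]
```

```bash
python3 - <<'E'
from h import *
T=cv2.imread('pics/top0.png')[:,:,::-1].copy();S=cv2.imread('pics/scene0.png')[:,:,::-1].copy()
bt=blob(T,(363,213,376,224),0,80); bs=blob(S,(120,218,137,233),0,75);print(bt,bs)
a=max(bt)[1];b=max(bs)[1]
print('grip',tri([('top',*a),('scene',*b)]),px('top',*a,76),px('scene',*b,76))
bt=blob(T,(346,183,362,197),0,75); bs=blob(S,(148,238,168,258),0,75);a=max(bt)[1];b=max(bs)[1];print(bt,bs)
print('short',tri([('top',*a),('scene',*b)]),px('top',*a,58),px('scene',*b,58))
h=px('top',266,185,45);h2=px('scene',253.2,206.9,45);print('hole',h,h2,tri([('top',266,185),('scene',253.2,206.9)]))
# jig yaw: nest wall front in top, boss edges; dials
g=cv2.cvtColor(T,cv2.COLOR_RGB2GRAY)
m=(g[140:250,190:300]<62).astype(np.uint8); cs,_=cv2.findContours(m,cv2.RETR_EXTERNAL,cv2.CHAIN_APPROX_NONE); c=max(cs,key=cv2.contourArea); 
m=(g[140:250,190:300]>150).astype(np.uint8); cs,_=cv2.findContours(m,cv2.RETR_EXTERNAL,cv2.CHAIN_APPROX_NONE)
for c in cs:
  if cv2.contourArea(c)>30:
    (x,y),wh,an=cv2.minAreaRect(c); bx=cv2.boxPoints(((x,y),wh,an))+[190,140]; print(np.round((x+190,y+140),1),np.round(wh,1),an); print([px('top',*p,45)[:2].round(0).tolist() for p in bx])
E
```

```text
[(62, [367.42, 216.08], [363, 213, 10, 7])] [(123, [127.8, 225.14], [122, 218, 13, 15])]
grip [ 455.82544713 -327.24306442   78.06498027] [ 456.1414334  -327.44857877   76.        ] [ 454.05047695 -327.70578227   76.        ]
[(52, [353.02, 189.31], [349, 186, 9, 8])] [(124, [156.22, 248.07], [151, 241, 12, 16])]
short [ 538.70186599 -293.26401227   58.53728568] [ 538.7673639  -293.48041201   58.        ] [ 538.40219656 -293.19010237   58.        ]
hole [554.45073842 -31.33156896  45.        ] [553.51737281 -29.61768238  45.        ] [554.37983883 -30.78399567  46.87008646]
[213.1 204.3] [41.8  2.8] 68.62937927246094
[[554.0, 157.0], [557.0, 149.0], [438.0, 101.0], [435.0, 109.0]]
[265.7 185.1] [16.  14.7] 68.19859313964844
[[569.0, -1.0], [586.0, -43.0], [540.0, -60.0], [523.0, -19.0]]
[254.4 190.8] [52.   3.2] 67.61986541748047
[[609.0, 39.0], [613.0, 30.0], [465.0, -30.0], [461.0, -21.0]]
[232.2 169.2] [ 2.9 20.6] 70.01689147949219
[[597.0, 103.0], [619.0, 44.0], [611.0, 41.0], [589.0, 100.0]]
[235.1 185.6] [85.2 28.1] 67.89054870605469
[[660.0, 153.0], [694.0, 73.0], [448.0, -25.0], [417.0, 53.0]]
```

```bash
cat >> h.py <<'E'
def mv(target=None,yaw=None):
    """tool-frame shift (mm) to world target and turn about tool x (deg) to get tool y at yaw deg (mod 180)"""
    s=read_state(); R=np.array(s['tcp_rot']); p=np.array(s['eef_pos'])
    a=np.degrees(np.arctan2(R[1,1],R[0,1]))
    print('t',round(s['time'],2),'tcp',p.round(1),'yaw',round(a,1),'w',round(s['width'],1),'F',np.round(s['wrist_force'],1),'q',np.round(s['joint_pos'],2),'xaxis',R[:,0].round(3))
    if target is not None: print('  shift mm',(R.T@(np.array(target)-p)).round(1))
    if yaw is not None: print('  turn about x',round(-((yaw-a+90)%180-90),1))
E
python3 - <<'E'
from h import *
T=cv2.imread('pics/top0.png');h=cv2.cvtColor(T,cv2.COLOR_BGR2HSV)
for n,lo,hi in(('pink',160,179),('green',50,75)):
    m=(h[:,:,0]>=lo)&(h[:,:,0]<=hi)&(h[:,:,1]>70); m[:, :345]=0; ys,xs=np.nonzero(m[200:260]); print(n,len(xs),px('top',xs.mean(),ys.mean()+200,55))
d=np.load('pics/top0.npy')
for u,v in [(207,152),(209,150),(239,230),(224,195),(210,152),(225,190)]: print(u,v,pt('top',u,v,d[v,u]).round(0))
yv=np.array([-.375,.927]);H=np.array([554,-30.5]);print('hinge',H+175*yv)
Z=H+175*yv
g=[pt('top',u,v,d[v,u]) for v in range(150,235,2) for u in range(200,245) if d[v,u]>0]
g=np.array(g);k=g[:,2]>120;g=g[k];yy=(g[:,:2]-Z)@yv;xx=(g[:,:2]-Z)@[yv[1],-yv[0]]
print(np.c_[xx,yy,g[:,2],np.arctan2(g[:,2]-52,-yy)][::25].round(2))
mv([Z[0]+yv[0]*40,Z[1]+yv[1]*40,215],22)
E
```

```text
pink 93 [ 363.50776817 -315.53358105   55.        ]
green 100 [ 441.93780041 -413.3811072    55.        ]
207 152 [604. 125. 246.]
209 150 [611. 121. 241.]
239 230 [408.  44. 243.]
224 195 [495.  82. 243.]
210 152 [605. 118. 242.]
225 190 [507.  79. 242.]
hinge [488.375 131.725]
[[ 110.34  -51.1   244.29    1.31]
 [  92.5   -54.84  242.32    1.29]
 [ 108.41  -25.15  162.27    1.35]
 [  72.01  -49.7   242.94    1.32]
 [  84.31  -27.48  182.86    1.36]
 [  54.8   -48.84  246.61    1.32]
 [  71.48  -25.85  163.75    1.34]
 [  39.34  -47.87  243.41    1.33]
 [  27.98  -48.81  243.15    1.32]
 [  22.92  -37.67  206.04    1.33]
 [  -1.13  -53.45  242.04    1.3 ]
 [ -10.45  -42.92  224.23    1.33]
 [ -29.64  -55.78  244.31    1.29]
 [ -40.91  -45.57  238.18    1.33]
 [ -57.27  -58.06  242.18    1.27]
 [ -69.42  -47.99  243.59    1.33]
 [ -81.3   -51.19  242.49    1.31]
 [ -80.42  -32.2   190.21    1.34]
 [ -96.97  -50.29  243.39    1.31]
 [ -93.13  -25.54  164.86    1.35]
 [-109.2   -46.43  201.65    1.27]]
t 0.1 tcp [237.4 631.1 230.1] yaw 69.4 w 85.0 F [-0.5  0.8  0.5] q [ 1.17  0.26  1.61  0.    1.27 -0.04] xaxis [-0.001 -0.002 -1.   ]
  shift mm [  15.8 -349.6  383.7]
  turn about x 47.4
```

```bash
python3 -m pendant '[{"translation":[0,0,0],"rotation":[9.5,0,0],"grip":255},{"translation":[0,0,0],"rotation":[9.5,0,0],"grip":255},{"translation":[0,0,0],"rotation":[9.5,0,0],"grip":255},{"translation":[0,0,0],"rotation":[9.5,0,0],"grip":255},{"translation":[0,0,0],"rotation":[9.5,0,0],"grip":255}]' 30; python3 -c "
from h import *
mv([497.5,189.3,222],22)"
```

```text
time: 0.72
eef_pos: [236.5, 629.1, 225.9]
tcp_rot: [[-0.004, 0.938, 0.348], [-0.008, 0.348, -0.938], [-1.0, -0.006, 0.007]]
wrist_force: [1.2, -1.0, -1.0]
width: 0.1
t 0.72 tcp [236.5 629.1 225.9] yaw 20.4 w 0.1 F [ 1.2 -1.  -1. ] q [1.17 0.27 1.61 0.   1.27 0.82] xaxis [-0.004 -0.008 -1.   ]
  shift mm [  6.7  91.7 503.1]
  turn about x -1.6
```

```bash
python3 -m pendant '[{"translation":[0,0.01,0.05],"rotation":[-1.6,0,0],"grip":255},{"translation":[0,0.01,0.05],"rotation":[0,0,0],"grip":255},{"translation":[0,0.01,0.05],"rotation":[0,0,0],"grip":255},{"translation":[0,0.01,0.05],"rotation":[0,0,0],"grip":255},{"translation":[0,0.01,0.05],"rotation":[0,0,0],"grip":255},{"translation":[0,0.01,0.05],"rotation":[0,0,0],"grip":255},{"translation":[0,0.01,0.05],"rotation":[0,0,0],"grip":255},{"translation":[0,0.01,0.05],"rotation":[0,0,0],"grip":255}]'; python3 -c "
from h import *
mv([497.5,189.3,222],22)"
```

```text
time: 1.72
eef_pos: [461.7, 278.6, 223.3]
tcp_rot: [[-0.007, 0.925, 0.38], [-0.013, 0.38, -0.925], [-1.0, -0.012, 0.009]]
wrist_force: [1.1, 0.3, 0.3]
width: -0.3
t 1.73 tcp [461.7 278.6 223.3] yaw 22.3 w -0.3 F [1.1 0.3 0.3] q [ 0.5   0.02  1.89 -0.01  1.24  0.11] xaxis [-0.007 -0.013 -1.   ]
  shift mm [ 2.2 -0.8 96.1]
  turn about x 0.3
```

```bash
python3 -m pendant '[{"translation":[0.002,0,0.05],"rotation":[0,0,0],"grip":255},{"translation":[0,0,0.05],"rotation":[0,0,0],"grip":255},{"translation":[0,0,0.05],"rotation":[0,0,0],"grip":255},{"translation":[0,0,0],"rotation":[0,0,0],"grip":255}]'; python3 - <<'E'
from h import *
mv([497.5,189.3,222],22)
p=read_state()['eef_pos'];yv=np.array([-.375,.927]);print((p[:2]-[488.4,131.7])@yv)
snap('scene','s1');snap('top','t1')
E
```

```text
time: 2.22
eef_pos: [520.5, 131.8, 220.9]
tcp_rot: [[-0.009, 0.927, 0.376], [-0.014, 0.376, -0.927], [-1.0, -0.014, 0.01]]
wrist_force: [-0.5, -0.2, -1.0]
width: -0.3
t 2.23 tcp [520.5 131.8 220.9] yaw 22.1 w -0.3 F [-0.5 -0.2 -1. ] q [ 0.21  0.02  1.9  -0.01  1.23 -0.17] xaxis [-0.009 -0.014 -1.   ]
  shift mm [ -1.7   0.3 -61.9]
  turn about x 0.1
-11.961596181443342
```

View pics/s1.png

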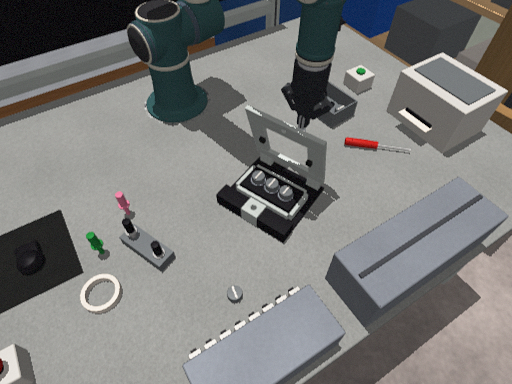

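```bash
python3 -m pendant '[{"translation":[0.0,0,0.02],"rotation":[0,0,0],"grip":255},{"translation":[0.008,0,0.025],"rotation":[0,0,0],"grip":255},{"translation":[0.01,0,0.025],"rotation":[0,0,0],"grip":255},{"translation":[0.014,0,0.024],"rotation":[0,0,0],"grip":255},{"translation":[0.018,0,0.022],"rotation":[0,0,0],"grip":255}]'; python3 - <<'E'
from h import *
mv()
p=read_state()['eef_pos'];yv=np.array([-.375,.927]);print((p[:2]-[488.4,131.7])@yv)
snap('scene','s2')
E
```

```text
time: 2.95
eef_pos: [564.6, 29.4, 172.1]
tcp_rot: [[-0.007, 0.921, 0.39], [-0.011, 0.39, -0.921], [-1.0, -0.011, 0.007]]
wrist_force: [0.4, 1.6, -0.1]
width: 0.1
t 2.95 tcp [564.6  29.4 172.1] yaw 22.9 w 0.1 F [ 0.4  1.6 -0.1] q [ 0.01  0.11  1.9  -0.01  1.14 -0.38] xaxis [-0.007 -0.011 -1.   ]
-123.35665117887642
```

View pics/s2.png

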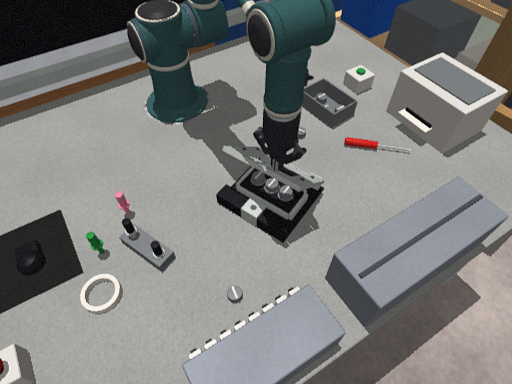

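```bash
python3 -m pendant '[{"translation":[0.0,0,0.015],"rotation":[0,0,0],"grip":255},{"translation":[0,0,0],"rotation":[0,0,0],"grip":255},{"translation":[0,0,0],"rotation":[0,0,0],"grip":255}]'; python3 - <<'E'
from h import *
mv()
snap('scene','s3')
E
```

```text
time: 3.38
eef_pos: [570.1, 13.6, 169.6]
tcp_rot: [[-0.011, 0.92, 0.391], [-0.013, 0.391, -0.92], [-1.0, -0.015, 0.007]]
wrist_force: [0.2, 0.4, -0.2]
width: 0.1
t 3.38 tcp [570.1  13.6 169.6] yaw 23.0 w 0.1 F [ 0.2  0.4 -0.2] q [-0.01  0.12  1.89 -0.01  1.14 -0.41] xaxis [-0.011 -0.013 -1.   ]
```

View pics/s3.png

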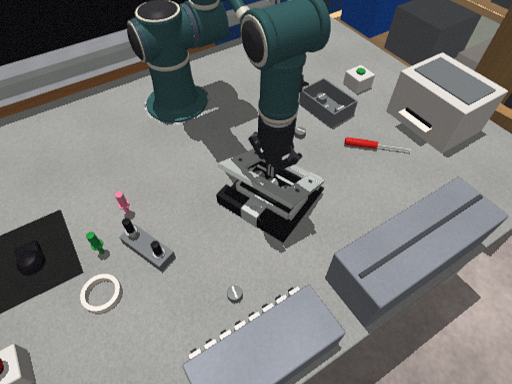

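```bash
python3 -m pendant '[{"translation":[-0.03,0,0],"rotation":[0,0,0],"grip":100},{"translation":[-0.01,0,0.0],"rotation":[0,0,0],"grip":100}]'; python3 -c "
from h import *
mv([455.3,-327.4,180],22)"
```

```text
time: 3.68
eef_pos: [569.9, 15.2, 210.3]
tcp_rot: [[-0.012, 0.92, 0.392], [-0.012, 0.392, -0.92], [-1.0, -0.016, 0.007]]
wrist_force: [0.9, -0.9, -0.2]
width: 35.8
t 3.67 tcp [569.9  15.2 210.3] yaw 23.1 w 35.8 F [ 0.9 -0.9 -0.2] q [-0.01  0.09  1.85 -0.01  1.22 -0.41] xaxis [-0.012 -0.012 -1.   ]
  shift mm [  35.9 -239.3  270. ]
  turn about x 1.1
```

```bash
python3 -m pendant '[{"translation":[0,-0.034,0.039],"rotation":[1,0,0],"grip":90},{"translation":[0,-0.034,0.039],"rotation":[0,0.2,0.2],"grip":90},{"translation":[0,-0.034,0.039],"rotation":[0,0,0],"grip":90},{"translation":[0,-0.034,0.039],"rotation":[0,0,0],"grip":90},{"translation":[0,-0.034,0.039],"rotation":[0,0,0],"grip":90},{"translation":[0,-0.034,0.039],"rotation":[0,0,0],"grip":90},{"translation":[0,-0.01,0.01],"rotation":[0,0,0],"grip":90},{"translation":[0,0,0],"rotation":[0,0,0],"grip":90}]'; python3 - <<'E'
from h import *
mv([455.3,-327.4,140],22)
snap('top','t4')
E
```

```text
time: 4.68
eef_pos: [463.7, -296.5, 215.0]
tcp_rot: [[-0.003, 0.924, 0.383], [-0.008, 0.382, -0.924], [-1.0, -0.006, 0.006]]
wrist_force: [0.6, 0.1, 0.0]
width: 55.3
t 4.67 tcp [ 463.7 -296.5  215. ] yaw 22.5 w 55.3 F [0.6 0.1 0. ] q [-0.61  0.04  1.89 -0.01  1.21 -1.  ] xaxis [-0.003 -0.008 -1.   ]
  shift mm [ 75.3 -19.1  24.9]
  turn about x 0.5
```

View pics/t4.png

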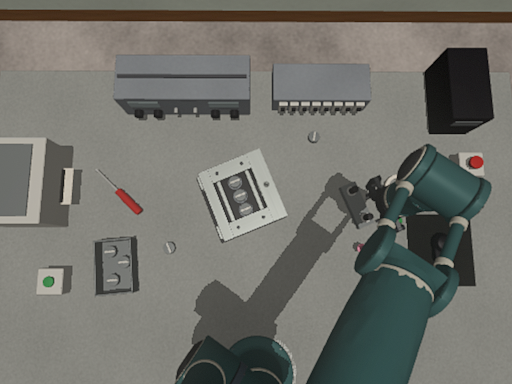

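```bash
python3 -m pendant '[{"translation":[0.03,-0.019,0.025],"rotation":[0.5,0,0],"grip":90},{"translation":[0.03,0,0],"rotation":[0,0,0],"grip":90},{"translation":[0.01,0,0],"rotation":[0,0,0],"grip":90}]'; python3 - <<'E'
from h import *
mv([455.3,-327.4,58],22)
T=cv2.imread('pics/t4.png')[:,:,::-1].copy()
g=cv2.cvtColor(T,cv2.COLOR_RGB2GRAY);print(g[176:192,258:276]);
snap('scene','s5')
E
```

```text
time: 5.1
eef_pos: [459.3, -323.6, 145.5]
tcp_rot: [[0.001, 0.925, 0.38], [-0.008, 0.38, -0.925], [-1.0, -0.002, 0.008]]
wrist_force: [-0.3, 0.2, -0.0]
width: 55.5
t 5.1 tcp [ 459.3 -323.6  145.5] yaw 22.4 w 55.5 F [-0.3  0.2 -0. ] q [-0.65  0.12  1.94 -0.01  1.08 -1.04] xaxis [ 0.001 -0.008 -1.   ]
  shift mm [87.5 -4.9  1.3]
  turn about x 0.4
[[180 178 177 177 177 178 178 179 180 178 178 180 178 158 131 136 140 139]
 [181 179 178 177 177 178 178 178 180 179 179 180 182 169 140 133 137 136]
 [182 180 178 177 177 177 178 178 180 180 179 180 181 173 148 133 137 137]
 [184 182 179 177 177 177 179 180 181 181 180 179 180 178 156 129 136 139]
 [185 183 181 179 178 178 182 182 177 181 183 180 180 183 169 138 133 137]
 [187 183 182 181 180 177 170 160 149 161 178 184 181 181 179 158 133 135]
 [188 184 182 182 180 166 134 119 135 139 147 175 182 181 183 171 141 134]
 [180 185 183 183 181 152  92  95 126 121 114 159 185 182 182 180 159 132]
 [169 187 184 184 182 151  86  79  81  84 110 160 187 182 181 184 171 142]
 [146 179 186 185 184 164 115  99 100  84 119 168 186 183 182 184 175 149]
 [108 168 188 186 186 181 154 125 115 118 156 180 184 182 182 182 181 158]
 [105 159 181 186 186 186 178 166 160 165 180 184 182 182 182 182 185 171]
 [ 91 136 172 187 185 184 184 185 184 183 183 182 182 183 182 183 184 182]
 [ 63 111 171 189 186 185 183 181 180 180 182 182 182 183 184 183 183 186]
 [ 56  87 149 182 187 187 184 182 180 180 181 183 182 183 184 183 184 186]
 [ 58  62  92 161 191 187 186 183 181 180 181 183 183 182 184 184 183 185]]
```

View pics/s5.png

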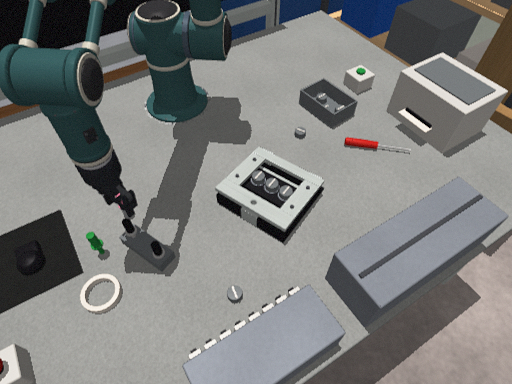

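```bash
python3 -m pendant '[{"translation":[0.02,-0.005,0.001],"rotation":[0.4,0,0],"grip":90},{"translation":[0.02,0,0],"rotation":[0,0,0],"grip":90},{"translation":[0,0,0],"rotation":[0,0,0],"grip":90}]'; python3 - <<'E'
from h import *
mv([455.3,-327.4,59],22)
S=cv2.imread('pics/s5.png')[:,:,::-1].copy()
print(blob(S,(246,195,262,214),0,150))
# hole lid estimates
print(px('top',266,183.9,68),px('scene',253.5,202.3,68))
E
```

```text
time: 5.52
eef_pos: [458.3, -324.8, 107.2]
tcp_rot: [[0.004, 0.926, 0.378], [-0.01, 0.378, -0.926], [-1.0, -0.0, 0.011]]
wrist_force: [-0.4, 0.4, 0.1]
width: 55.0
t 5.53 tcp [ 458.3 -324.8  107.2] yaw 22.2 w 55.0 F [-0.4  0.4  0.1] q [-0.66  0.16  1.98 -0.01  1.   -1.04] xaxis [ 0.004 -0.01  -1.   ]
  shift mm [48.2 -3.7  0.8]
  turn about x 0.2
[(10, [259.2, 195.5], [256, 195, 6, 3]), (20, [253.2, 201.8], [251, 200, 6, 5]), (49, [249.78, 210.94], [246, 207, 12, 7])]
[553.76729409 -30.4352704   68.        ] [555.30866259 -29.72341646  68.        ]
```

```bash
python3 -m pendant '[{"translation":[0.02,-0.005,0.001],"rotation":[0,0,0],"grip":90},{"translation":[0.02,-0.002,0],"rotation":[0,0,0],"grip":90},{"translation":[0.005,0,0],"rotation":[0,0,0],"grip":90}]'; python3 - <<'E'
from h import *
mv([455.3,-327.4,59],22)
snap('scene','s6')
b=cv2.imread('pics/s6.png')[160:290,70:200];cv2.imwrite('pics/s6z.png',cv2.resize(b,(600,600),interpolation=cv2.INTER_CUBIC))
E
```

```text
time: 5.9
eef_pos: [457.1, -329.8, 67.4]
tcp_rot: [[0.011, 0.924, 0.381], [-0.015, 0.381, -0.924], [-1.0, 0.005, 0.019]]
wrist_force: [0.5, 0.3, -0.1]
width: 55.2
t 5.9 tcp [ 457.1 -329.8   67.4] yaw 22.4 w 55.2 F [ 0.5  0.3 -0.1] q [-0.67  0.2   2.01 -0.01  0.91 -1.05] xaxis [ 0.011 -0.015 -1.   ]
  shift mm [ 8.3 -0.8 -3.1]
  turn about x 0.4
```

View pics/s6z.png

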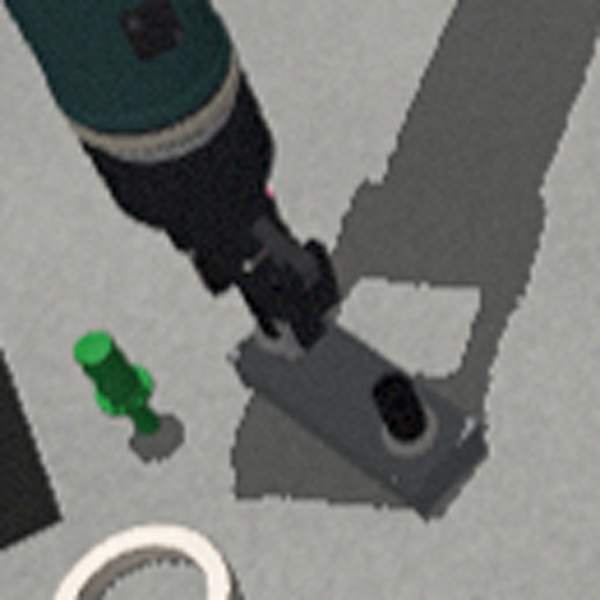

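```bash
python3 -m pendant '[{"translation":[0.005,-0.001,-0.004],"rotation":[0.4,1.3,-0.3],"grip":90},{"translation":[0.002,0,-0.001],"rotation":[0,0,0],"grip":90},{"translation":[0,0,0],"rotation":[0,0,0],"grip":90}]'; python3 - <<'E'
from h import *
mv([455.3,-327.4,59],22)
print(read_state()['tcp_rot'][2])
E
```

```text
time: 6.32
eef_pos: [456.7, -326.5, 63.0]
tcp_rot: [[0.001, 0.927, 0.375], [0.002, 0.375, -0.927], [-1.0, 0.002, -0.001]]
wrist_force: [-1.0, -0.7, 0.6]
width: 55.5
t 6.33 tcp [ 456.7 -326.5   63. ] yaw 22.0 w 55.5 F [-1.  -0.7  0.6] q [-0.67  0.21  2.    0.    0.93 -1.05] xaxis [ 0.001  0.002 -1.   ]
  shift mm [ 4.  -1.6  0.4]
  turn about x 0.0
[-0.99999758  0.00177489 -0.00130056]
```

```bash
python3 -m pendant '[{"translation":[0.005,-0.002,0],"rotation":[0,0,0],"grip":90},{"translation":[0,0,0],"rotation":[0,0,0],"grip":200},{"translation":[0,0,0],"rotation":[0,0,0],"grip":255},{"translation":[0,0,0],"rotation":[0,0,0],"grip":255},{"translation":[0,0,0],"rotation":[0,0,0],"grip":255}]' 70; python3 - <<'E'
from h import *
mv([455.3,-327.4,59],22)
print(read_state()['tcp_rot'][2])
E
```

```text
time: 6.95
eef_pos: [454.9, -327.5, 58.4]
tcp_rot: [[0.002, 0.927, 0.375], [0.001, 0.375, -0.927], [-1.0, 0.002, -0.001]]
wrist_force: [0.3, -0.7, 0.2]
width: 18.4
t 6.95 tcp [ 454.9 -327.5   58.4] yaw 22.0 w 18.4 F [ 0.3 -0.7  0.2] q [-0.67  0.22  2.01  0.    0.92 -1.06] xaxis [ 0.002  0.001 -1.   ]
  shift mm [-0.6  0.4  0. ]
  turn about x 0.0
[-9.99996975e-01  2.38297922e-03 -6.08888055e-04]
```

```bash
python3 -m pendant '[{"translation":[-0.015,0,0],"rotation":[0,0,0],"grip":255},{"translation":[-0.02,0,0],"rotation":[0,0,0],"grip":255},{"translation":[-0.03,0,0],"rotation":[0,0,0],"grip":255},{"translation":[-0.03,0,0],"rotation":[0,0,0],"grip":255},{"translation":[-0.02,0,0],"rotation":[0,0,0],"grip":255},{"translation":[0,0,0],"rotation":[0,0,0],"grip":255}]'; python3 - <<'E'
from h import *
mv([554.1,-30.4,180],22)
snap('scene','s7')
b=cv2.imread('pics/s7.png')[120:270,60:210];cv2.imwrite('pics/s7z.png',cv2.resize(b,(600,600),interpolation=cv2.INTER_CUBIC))
E
```

```text
time: 7.7
eef_pos: [453.8, -327.4, 180.0]
tcp_rot: [[0.001, 0.927, 0.375], [0.001, 0.375, -0.927], [-1.0, 0.001, -0.001]]
wrist_force: [-0.1, -0.6, -1.6]
width: 18.6
t 7.7 tcp [ 453.8 -327.4  180. ] yaw 22.0 w 18.6 F [-0.1 -0.6 -1.6] q [-0.67  0.09  1.91  0.    1.15 -1.06] xaxis [ 0.001  0.001 -1.   ]
  shift mm [   0.4  204.4 -237.7]
  turn about x 0.0
```

View pics/s7z.png

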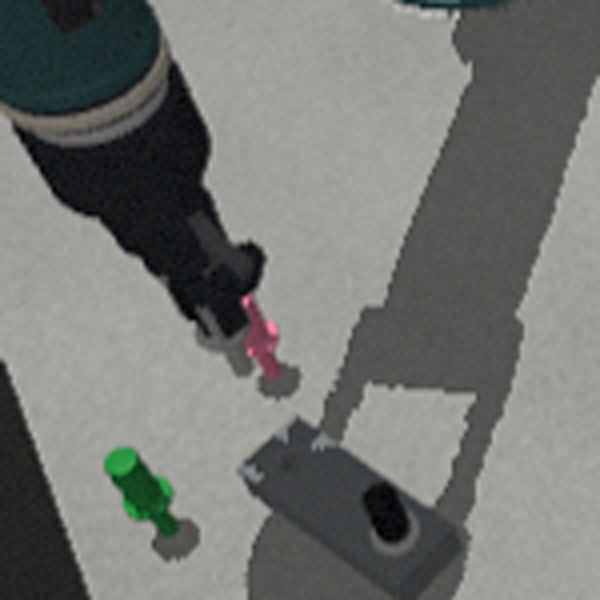

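```bash
python3 -m pendant '[{"translation":[0,0.02,-0.024],"rotation":[0,0,0],"grip":255},{"translation":[0,0.03,-0.035],"rotation":[0,0,0],"grip":255},{"translation":[0,0.03,-0.035],"rotation":[0,0,0],"grip":255},{"translation":[0,0.03,-0.035],"rotation":[0,0,0],"grip":255},{"translation":[0,0.03,-0.035],"rotation":[0,0,0],"grip":255},{"translation":[0,0.03,-0.035],"rotation":[0,0,0],"grip":255},{"translation":[0,0.02,-0.022],"rotation":[0,0,0],"grip":255},{"translation":[0,0,0],"rotation":[0,0,0],"grip":255}]'; python3 - <<'E'
from h import *
mv([554.1,-30.4,160],22)
print(read_state()['tcp_rot'][2])
E
```

```text
time: 8.75
eef_pos: [541.2, -41.2, 168.0]
tcp_rot: [[-0.02, 0.928, 0.373], [0.007, 0.373, -0.928], [-1.0, -0.016, -0.014]]
wrist_force: [-0.4, -0.9, -1.6]
width: 18.6
t 8.75 tcp [541.2 -41.2 168. ] yaw 21.9 w 18.6 F [-0.4 -0.9 -1.6] q [-0.12  0.08  1.94  0.01  1.14 -0.51] xaxis [-0.02   0.007 -1.   ]
  shift mm [ 7.9 16.1 -5.1]
  turn about x -0.1
[-0.99977922 -0.01550485 -0.01418138]
```

```bash
python3 -m pendant '[{"translation":[0.003,0.018,-0.006],"rotation":[0,-0.9,1],"grip":255},{"translation":[0,0,0],"rotation":[0,0,0],"grip":255},{"translation":[0,0,0],"rotation":[0,0,0],"grip":255}]'; python3 - <<'E'
from h import *
mv([554.1,-30.4,145],22)
print(read_state()['tcp_rot'][2])
snap('scene','s8');snap('top','t8')
b=cv2.imread('pics/s8.png')[120:240,190:310];cv2.imwrite('pics/s8z.png',cv2.resize(b,(600,600),interpolation=cv2.INTER_CUBIC))
b=cv2.imread('pics/t8.png')[130:250,190:310];cv2.imwrite('pics/t8z.png',cv2.resize(b,(600,600),interpolation=cv2.INTER_CUBIC))
E
```

```text
time: 9.12
eef_pos: [554.8, -29.5, 162.4]
tcp_rot: [[-0.0, 0.928, 0.372], [-0.002, 0.372, -0.928], [-1.0, -0.001, 0.002]]
wrist_force: [-0.4, 0.0, -0.2]
width: 18.4
t 9.12 tcp [554.8 -29.5 162.4] yaw 21.8 w 18.4 F [-0.4  0.  -0.2] q [-0.1   0.09  1.94 -0.    1.11 -0.48] xaxis [-0.    -0.002 -1.   ]
  shift mm [17.4 -1.   0.5]
  turn about x -0.2
[-9.99998445e-01 -7.13052253e-04  1.61315508e-03]
```

View pics/s8z.png

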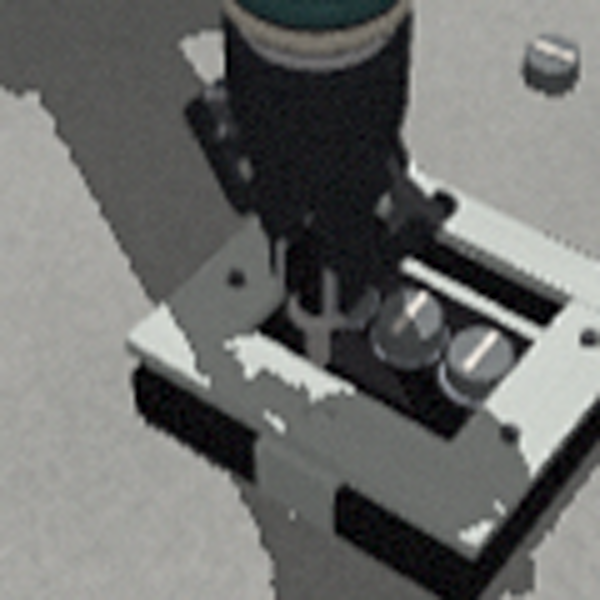

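View pics/t8z.png

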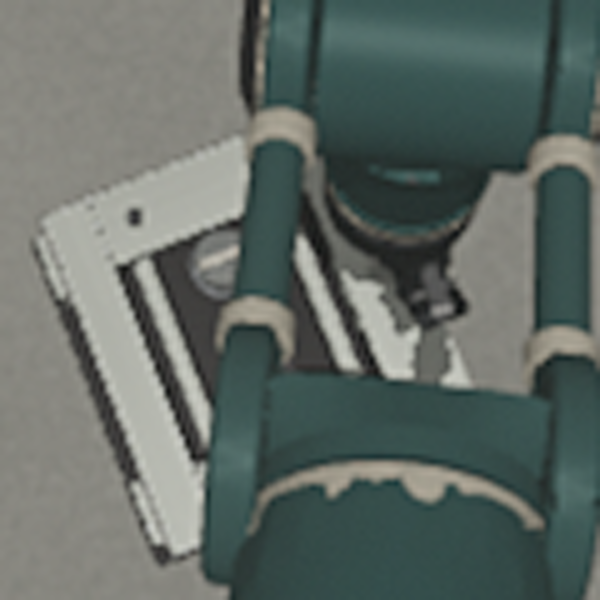

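```bash
python3 - <<'E'
from h import *
for z in (105,110,115,150,155): print(z,(proj('scene',[554.8,-29.5,z])-[190,120])*5+2)
S=cv2.imread('pics/s8.png');g=cv2.cvtColor(S,cv2.COLOR_BGR2GRAY);print(g[174:198,246:264])
E
```

```text
105 [319.07732341 369.42877515]
110 [319.04050637 363.36876861]
115 [319.00335413 357.25358737]
150 [318.73350537 312.83704754]
155 [318.69349855 306.25200762]
[[ 88  15  18  18  23   9  18  11  45  78  54  29  23  23  14  25  21  19]
 [ 86  12  18  14  12  10  13  12  45  92  80  43  21  29  18  29  19  24]
 [ 90   7  19  15   6  13  16  20  45  94  87  49  18  27  18  25  15  28]
 [ 86  24  13  15   6  14  23  15  49  93  87  49  20  16  21  20  25  42]
 [ 85  41  30  39  10  18  19   9  48  92  85  51  23  19  22  21  22  47]
 [ 75  51  79  56  14   0  13  16  49  91  87  48  19  24  21  27  43  58]
 [ 52  52 108  64   2  15   7  12  47  92  86  52  14  20  25  38  57  61]
 [ 20  61 105  87  33  10  17  16  46  91  78  48   7  24  33  52  63  62]
 [ 26  59 102 102  80  52  16   9  53  93  84  66  35  30  56  61  64  61]
 [ 22  40  84 101 100  88  77  75  84  95  89  91  77  58  60  64  69  61]
 [ 16  15  45  92 103 104 104 107 103 102  97  91  89  73  69  74  80  40]
 [ 13   5  20  56  79  98  99  99 102  99  81  69  65  59  66  60  65  19]
 [ 10  16  16  15  37  84  96  91  97  8
[... 160 characters left out ...]
 32  37  32  32  31  30]
 [154  66   2   8  23  75  92  91  95  88  38  41  35  31  39  31  34  32]
 [211 165 105  27   8  59  92  91  96  89  39  31  29  36  32  36  32  33]
 [212 211 183 153 109  70  88  90  90  87  33  39  35  35  36  37  36  34]
 [211 215 211 209 187 156 117  89  95  62  28  39  36  34  37  33  34  32]
 [211 210 210 210 211 206 175 131  93   8   7  18  20  29  37  37  39  33]
 [208 207 209 210 210 210 208 189 160 103  30   8  14  30  30  35  36  30]
 [174 211 210 211 210 214 212 212 211 184 150 107  33   3  14  23  28  35]
 [111 167 175 205 169 211 210 211 209 210 209 184 158 108  34  12  23  30]
 [106 102 109 163 106 174 208 210 212 216 214 212 177 192 155  31   0  22]]
```

```bash
python3 -m pendant '[{"translation":[0.015,-0.002,0.001],"rotation":[0,0,0],"grip":255},{"translation":[0.015,0,0],"rotation":[0,0,0],"grip":255},{"translation":[0,0,0],"rotation":[0,0,0],"grip":255}]'; python3 - <<'E'
from h import *
mv([554.1,-30.4,125],22)
print(read_state()['tcp_rot'][2])
snap('scene','s9')
b=cv2.imread('pics/s9.png')[140:240,200:300];cv2.imwrite('pics/s9z.png',cv2.resize(b,(600,600),interpolation=cv2.INTER_CUBIC))
E
```

```text
time: 9.6
eef_pos: [552.6, -32.5, 130.2]
tcp_rot: [[-0.001, 0.929, 0.37], [-0.002, 0.37, -0.929], [-1.0, -0.001, 0.001]]
wrist_force: [-0.1, -0.2, -1.6]
width: 18.2
t 9.6 tcp [552.6 -32.5 130.2] yaw 21.7 w 18.2 F [-0.1 -0.2 -1.6] q [-0.1   0.12  1.97 -0.    1.05 -0.48] xaxis [-0.001 -0.002 -1.   ]
  shift mm [ 5.2  2.2 -1.4]
  turn about x -0.3
[-0.99999835 -0.00112215  0.00143022]
```

View pics/s9z.png

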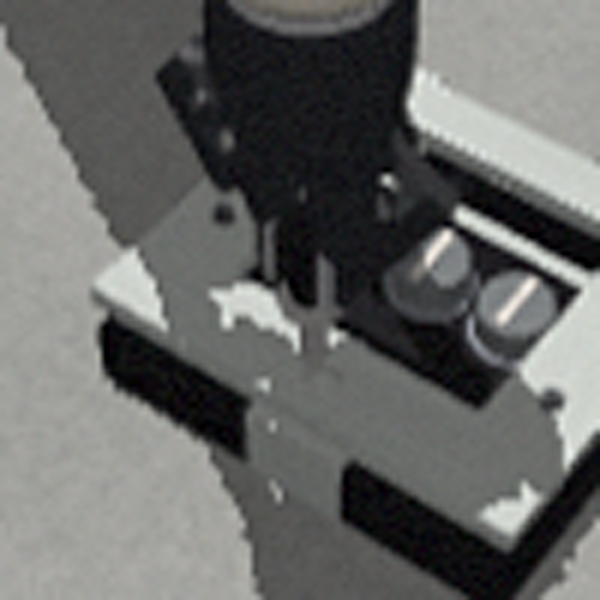

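```bash
python3 -m pendant '[{"translation":[0,0.0025,-0.0015],"rotation":[0,0,0],"grip":255},{"translation":[0,0,0],"rotation":[0,0,0],"grip":255}]'; python3 - <<'E'
from h import *
mv([554.1,-30.4,125],22)
print(read_state()['tcp_rot'][2])
snap('scene','s10')
b=cv2.imread('pics/s10.png')[140:240,200:300];cv2.imwrite('pics/s10z.png',cv2.resize(b,(600,600),interpolation=cv2.INTER_CUBIC))
E
```

```text
time: 9.9
eef_pos: [555.5, -30.1, 131.3]
tcp_rot: [[0.001, 0.929, 0.37], [-0.002, 0.37, -0.929], [-1.0, 0.001, 0.002]]
wrist_force: [-0.1, -0.4, -0.6]
width: 18.2
t 9.9 tcp [555.5 -30.1 131.3] yaw 21.7 w 18.2 F [-0.1 -0.4 -0.6] q [-0.1   0.12  1.96 -0.    1.05 -0.48] xaxis [ 0.001 -0.002 -1.   ]
  shift mm [ 6.3 -1.4 -0.2]
  turn about x -0.3
[-9.99997167e-01  6.43719981e-04  2.29172162e-03]
```

View pics/s10z.png

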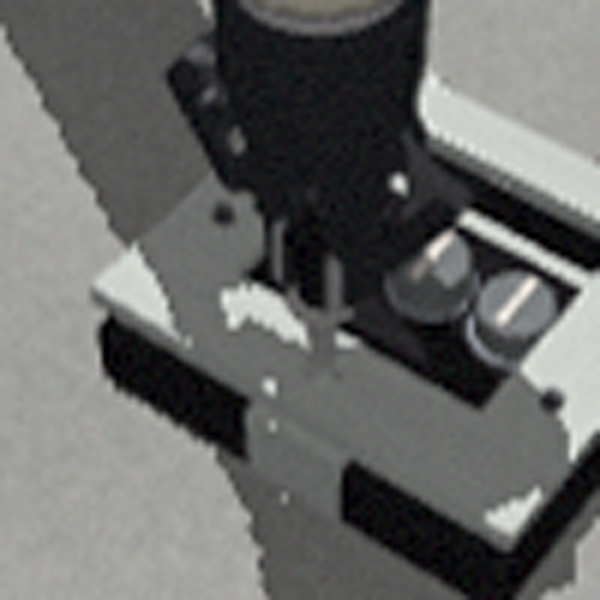

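```bash
python3 -m pendant '[{"translation":[0.008,-0.001,0],"rotation":[0,0,0],"grip":255},{"translation":[0.004,0,0],"rotation":[0,0,0],"grip":255}]'; python3 -c "
from h import *
mv([554.1,-30.4,112],22)";
```

```text
time: 10.2
eef_pos: [555.2, -30.5, 119.6]
tcp_rot: [[0.003, 0.929, 0.37], [-0.002, 0.37, -0.929], [-1.0, 0.002, 0.003]]
wrist_force: [-0.6, 0.8, -1.0]
width: 18.8
t 10.2 tcp [555.2 -30.5 119.6] yaw 21.7 w 18.8 F [-0.6  0.8 -1. ] q [-0.1   0.14  1.97 -0.    1.03 -0.48] xaxis [ 0.003 -0.002 -1.   ]
  shift mm [ 7.6 -1.  -0.6]
  turn about x -0.3
```

Tip at about 67 mm, at the frame's upper face. Continue gently.

```bash
python3 -m pendant '[{"translation":[0.005,-0.001,-0.0005],"rotation":[0,0,0],"grip":255},{"translation":[0.005,0,0],"rotation":[0,0,0],"grip":255}]'; python3 - <<'E'
from h import *
mv([554.1,-30.4,100],22)
snap('scene','s11')
b=cv2.imread('pics/s11.png')[140:240,200:300];cv2.imwrite('pics/s11z.png',cv2.resize(b,(600,600),interpolation=cv2.INTER_CUBIC))
E
```

```text
time: 10.45
eef_pos: [553.9, -30.3, 108.8]
tcp_rot: [[0.003, 0.929, 0.37], [-0.002, 0.37, -0.929], [-1.0, 0.002, 0.003]]
wrist_force: [0.9, -0.1, -1.5]
width: 18.8
t 10.45 tcp [553.9 -30.3 108.8] yaw 21.7 w 18.8 F [ 0.9 -0.1 -1.5] q [-0.1   0.15  1.99 -0.    1.01 -0.48] xaxis [ 0.003 -0.002 -1.   ]
  shift mm [8.8 0.1 0.2]
  turn about x -0.3
```

View pics/s11z.png

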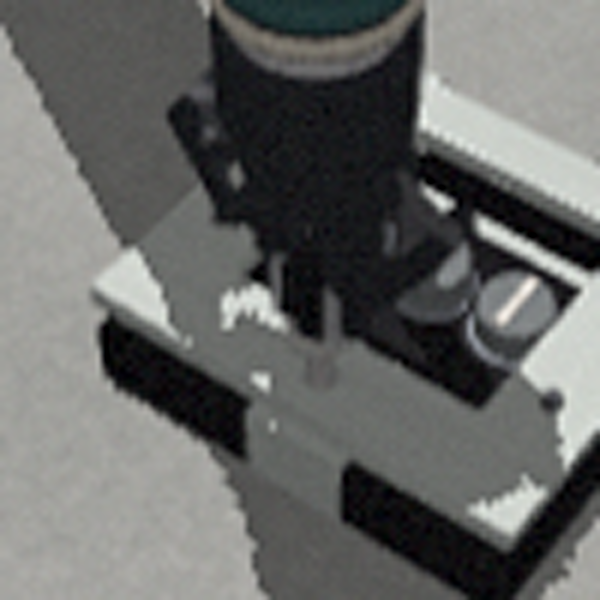

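```bash
python3 -m pendant '[{"translation":[0.005,0,0],"rotation":[0,0,0],"grip":255},{"translation":[0.005,0,0],"rotation":[0,0,0],"grip":255},{"translation":[0.004,0,0],"rotation":[0,0,0],"grip":255}]'; python3 -c "
from h import *
mv([554.1,-30.4,85],22)";
```

```text
time: 10.88
eef_pos: [553.7, -30.3, 93.3]
tcp_rot: [[0.003, 0.929, 0.37], [-0.002, 0.37, -0.929], [-1.0, 0.002, 0.003]]
wrist_force: [0.1, 0.4, -1.5]
width: 18.6
t 10.88 tcp [553.7 -30.3  93.3] yaw 21.7 w 18.6 F [ 0.1  0.4 -1.5] q [-0.1   0.16  2.   -0.    0.98 -0.48] xaxis [ 0.003 -0.002 -1.   ]
  shift mm [8.3 0.3 0.2]
  turn about x -0.3
```

```bash
python3 -m pendant '[{"translation":[0.005,0,0],"rotation":[0,0,0],"grip":255},{"translation":[0.004,0,0],"rotation":[0,0,0],"grip":255},{"translation":[0,0,0],"rotation":[0,0,0],"grip":255},{"translation":[0,0,0],"rotation":[0,0,0],"grip":255}]' 110; python3 -c "
from h import *
mv([554.1,-30.4,70],22)";
```

```text
time: 11.38
eef_pos: [553.5, -30.3, 83.1]
tcp_rot: [[0.002, 0.929, 0.37], [-0.002, 0.37, -0.929], [-1.0, 0.001, 0.002]]
wrist_force: [0.9, 0.1, -0.9]
width: 17.6
t 11.38 tcp [553.5 -30.3  83.1] yaw 21.7 w 17.6 F [ 0.9  0.1 -0.9] q [-0.1   0.18  2.   -0.    0.96 -0.48] xaxis [ 0.002 -0.002 -1.   ]
  shift mm [13.1  0.5  0.3]
  turn about x -0.3
```

```bash
python3 -m pendant '[{"translation":[0.005,0,0],"rotation":[0,0,0],"grip":255},{"translation":[0.005,0,0],"rotation":[0,0,0],"grip":255},{"translation":[0.003,0,0],"rotation":[0,0,0],"grip":255}]'; python3 -c "
from h import *
mv([554.1,-30.4,68],22)";
```

```text
time: 11.75
eef_pos: [554.5, -30.7, 71.1]
tcp_rot: [[0.004, 0.929, 0.37], [-0.002, 0.37, -0.929], [-1.0, 0.002, 0.004]]
wrist_force: [-2.5, -0.2, 5.8]
width: 18.0
t 11.75 tcp [554.5 -30.7  71.1] yaw 21.7 w 18.0 F [-2.5 -0.2  5.8] q [-0.1   0.19  2.01 -0.    0.93 -0.48] xaxis [ 0.004 -0.002 -1.   ]
  shift mm [ 3.1 -0.2 -0.4]
  turn about x -0.3
```

```bash
python3 -m pendant '[{"translation":[0.004,0,0],"rotation":[0,0,0],"grip":255},{"translation":[0.003,0,0],"rotation":[0,0,0],"grip":255}]'; python3 -c "
from h import *
mv([554.1,-30.4,68],22)";
```

```text
time: 12.0
eef_pos: [554.8, -30.8, 68.2]
tcp_rot: [[0.003, 0.929, 0.37], [-0.002, 0.37, -0.929], [-1.0, 0.002, 0.003]]
wrist_force: [-12.0, 1.3, 31.0]
width: 17.6
t 12.0 tcp [554.8 -30.8  68.2] yaw 21.7 w 17.6 F [-12.    1.3  31. ] q [-0.1   0.2   2.01 -0.    0.93 -0.48] xaxis [ 0.003 -0.002 -1.   ]
  shift mm [ 0.2 -0.5 -0.7]
  turn about x -0.3
```

```bash
python3 - <<'E'
from h import *
for i in range(4):
    snap('scene','s12_%d'%i); mv()
b=cv2.imread('pics/s12_3.png')[140:240,200:300];cv2.imwrite('pics/s12z.png',cv2.resize(b,(600,600),interpolation=cv2.INTER_CUBIC))
E
```

```text
t 12.05 tcp [554.8 -30.8  68.3] yaw 21.7 w 17.8 F [-8.7  1.4 21.7] q [-0.1   0.2   2.01 -0.    0.93 -0.48] xaxis [ 0.003 -0.002 -1.   ]
t 12.1 tcp [554.8 -30.8  68.3] yaw 21.7 w 17.7 F [-9.3  1.1 21.9] q [-0.1   0.2   2.01 -0.    0.93 -0.48] xaxis [ 0.003 -0.002 -1.   ]
t 12.15 tcp [554.7 -30.8  68.3] yaw 21.7 w 17.9 F [-9.4  0.2 21.3] q [-0.1   0.2   2.01 -0.    0.93 -0.48] xaxis [ 0.003 -0.003 -1.   ]
t 12.2 tcp [554.8 -30.8  68.3] yaw 21.7 w 17.5 F [-9.6  1.9 21.4] q [-0.1   0.2   2.01 -0.    0.93 -0.48] xaxis [ 0.003 -0.002 -1.   ]
```

View pics/s12z.png

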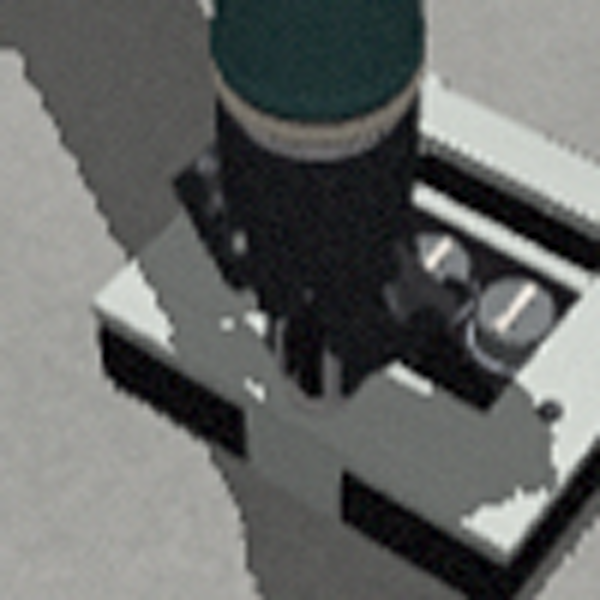

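```bash
python3 - <<'E'
from h import *
d0=np.load('pics/s5.npy');d=np.load('pics/s12_3.npy')
yv=np.array([-.375,.927]);xv=np.array([.927,.375]);Z=np.array([488.4,131.7])
for n,D in(('ajar',d0),('now',d)):
    P=[]
    for v in range(140,240):
        for u in range(200,330):
            if D[v,u]>0:
                p=pt('scene',u,v,D[v,u]); q=p[:2]-Z
                P.append([q@xv,-(q@yv),p[2]])
    P=np.array(P)
    for x0,x1 in((-105,-60),(60,105)):
        for y0,y1 in ((10,40),(158,190)):
            k=(P[:,0]>x0)&(P[:,0]<x1)&(P[:,1]>y0)&(P[:,1]<y1)&(P[:,2]>50)&(P[:,2]<80); print(n,x0,y0,k.sum(),np.median(P[k,2]).round(2))
E
```

```text
Traceback (most recent call last):
  File "h.py", line 10, in pt
    K,t,R=cam(n); return t+R@np.linalg.solve(K,[u,v,1])*d
          ~~~^^^
  File "h.py", line 6, in cam
    c=viewer.camera_params(n); return np.array(c['camera_matrix']),np.array(c['xyz']),np.array(c['orientation'])
ValueError: time passes only in moves, steps and waits
```

```bash
python3 - <<'E'
from h import *
d0=np.load('pics/s5.npy');d=np.load('pics/s12_3.npy')
K,t,R=cam('scene')
yv=np.array([-.375,.927]);xv=np.array([.927,.375]);Z=np.array([488.4,131.7])
v,u=np.mgrid[140:240,200:330]
for n,D in(('ajar',d0),('now',d)):
    dd=D[140:240,200:330].ravel()
    P=t+(R@(np.linalg.solve(K,np.vstack([u.ravel(),v.ravel(),np.ones(u.size)]))*dd)).T
    q=P[:,:2]-Z; X=q@xv;Y=-(q@yv)
    for x0,x1 in((-105,-70),(70,105)):
        for y0,y1 in ((10,40),(60,110),(158,190)):
            k=(X>x0)&(X<x1)&(Y>y0)&(Y<y1)&(P[:,2]>50)&(P[:,2]<80); print(n,x0,y0,k.sum(),np.median(P[k,2]).round(2))
print(read_state()['time'])
E
```

```text
ajar -105 10 91 59.61
ajar -105 60 163 63.14
ajar -105 158 124 68.28
ajar 70 10 110 59.39
ajar 70 60 196 62.88
ajar 70 158 144 68.16
now -105 10 0 nan
now -105 60 0 nan
now -105 158 126 58.36
now 70 10 109 57.79
now 70 60 201 58.18
now 70 158 151 58.09
12.2
  return _methods._mean(a, axis=axis, dtype=dtype,
  ret = ret.dtype.type(ret / rcount)
```

The frame measures level at about 58 mm, so it is fully shut, with a steady push of about 21 N. I'm handing in now.

```bash
python3 -c "
from h import *
print(close_job())"
```

```text
the job is handed in; nothing more can be done
None
```

I swung the frame down onto the panel and put the long pin through both holes. I pushed until its flange had shut the frame, and handed the job in at 12.2 s with the pin still gripped and pressed down.

Last checks before handing in:
- **Frame:** the depth picture shows it level, about 58 mm above the bench at both ends of the front bar and 57.8 mm near the hinge. It stood at 68 mm at the front when ajar. The patches near the hinge on one side gave no depth reading in the last picture, because the arm hid them.
- **Push:** a steady 21–22 N upward reaction, with about 9 N of sideways load, so the pin bears somewhat against the side of its hole. The peak while pushing was about 33 N in all.
- **Pin:** upright, with tool tilt under 0.005 rad. The tip is about 29 mm below the lower hole's mouth, worked out from the tool height. The axis is within about 1 mm of the hole position I measured, and the camera calibration is good to about 2 mm.
- **Other things:** I did not measure the spare dials, screwdriver, tape or panel again at the end. The short pin still stood in the rack after I lifted the long one, and no unexpected contact force showed during the moves.

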